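# Seat the comb and lock the toggle press

### The arm

A 6-joint arm with a two-finger parallel gripper is mounted at the origin on the work surface. World frame = base frame: x ahead of the robot, y to its left, z up, the work surface at z = 0. Lengths are in m, angles in rad, forces in N, time in s.
With the tool pointing down it reaches from about 0.35 to 0.85 m from the base axis. Payload 8.1 kg.
Tool frame: the origin (TCP) lies at the very end of the fingers, on their centre line; the grasp point (between the pads) lies 19 mm behind it; z points along the fingers, y is the direction in which the jaws open and shut (so a half turn about z gives the same grasp; the last joint's range is limited). The gripper opens to 85 mm and grips with 20 to 120 N. Pads are 22 mm wide; open, the fingers measure 114 mm over their backs; the gripper's body (76 mm by 85 mm) begins 54 mm behind the grasp point. The pads swing forward as they close: fully open they stand 13 mm farther back than shut.
Start: joints at [1.204, 0.13, 1.488, -0, 1.523, -0.085], TCP at [0.167, 0.576, 0.231] pointing down, gripper open.
Joint ranges: [-2.96, 2.96], [-0.89, 2.26], [0.02, 2.5], [-1.34, 4.48], [0, 2.73], [-2.66, 2.66]. Speed limits (rad/s): [2.39, 2.39, 2.79, 3.14, 3.14, 3.14].

### API

Orientations are given as [roll, pitch, yaw] about the fixed x, y, z axes, in that order (R = Rz(yaw) Ry(pitch) Rx(roll)).
In Python, from station import ctrl, vision, spotter gives the robot as it stands. The module is installed in compiled form; this text tells all that it offers.
- The arm moves only by the tool carry_out, never from a script. Its argument "moves" is a list of rows, each an object of numbers: "dx", "dy", "dz": the shift along the tool's x, y, z in m; "wx", "wy", "wz": the turn, a rotation vector about the tool's x, y, z in degrees. A call has 1 to 20 rows; each row is the pose to reach, as a shift and turn from the pose commanded when the call began, along the tool's axes at that moment; what a row does not reach only later rows make up. A row lasts 1/8 s, in which the tool goes at most 62.5 mm and 10.7 degrees, less where a joint would pass 70% of its speed; a pose out of reach is approached as far as the arm can. A call with a gripper value outside its range is refused whole. "jaw" is the gripper command: -1 is shut, 1 is fully open, values between are in proportion, set as the call begins (left out, the last holds). The fingers move at their own pace and stop on an object; "newtons" is the grip in N (left out, the last holds). Time passes only in rows, so rows that repeat a pose let the fingers close. It gives the time, the measured TCP pose, the force and the opening at its end, in the units of the state.
- ctrl.observe(): the state, without advancing time (a new reading comes with each control period).
- vision.camera(name): name is "scene" or "side" or "wrist"; returns (picture, depth): 384x512x3 uint8, red, green, blue; 384x512 float32, m along the optical axis (not along the pixel's ray), 0 where there is no reading.
- vision.camera_model(name): a dict with "mtx" (3x3 intrinsics, pixels), "dist_coeffs" ([k1, k2, p1, p2, k3] as OpenCV has them; the pictures are not rectified), "rvec" (rotation vector, rad) and "tvec" (3), from world to camera coordinates, as OpenCV has them. Camera axes: x right, y down, z forward; pixel columns grow to the right and rows downward; lengths in m; the calibration is good to about 2 mm. A picture is of the moment at which its call begins: read the wrist's pose just before it. camera_model takes no time and is no camera call; for the wrist camera it gives the pose at the moment of the call.
- ctrl.finish_job(): hands the job in, once; it reports no verdict.
Trained networks look in the newest picture that a camera, given by its name, has taken for a name from the list of things; names that differ only in an ending like _2 or _b are one class to them, and where a whole thing is asked for, a point or a joint stands for the part that bears it (a point fixed in the world has none). Each returns a list of dicts, best first, with "p" (0 to 1); they miss things now and then, are a little off and sometimes report something else, mostly with a low value. They report only what shows in the picture. A call takes as long as a camera call.
- spotter.find_in(target, camera): "position" ([x, y, z] in m, in world coordinates, good to about 4 mm: the middle of the surface that is visible of it).
- spotter.trace(target, camera): "region" (384x512 bool, what is visible of it).
- spotter.tip_of(target, camera): "position" ([x, y, z] in m, in world coordinates, good to about 4 mm: a listed point, or the origin of a listed thing).
The state is a dict: "t": time; "qpos": joint angles; "joint_vel": joint speeds; "tau": joint torques, N m; "tcp_pos": TCP position; "orientation": TCP orientation; "ft_force": force on the tool from outside, world axes, zero at the start; "ft_torque": the same for the moment, N m; "finger_gap": finger opening in m.
Only numpy, scipy, OpenCV 4.12 (cv2) and the standard library are available. Lean on these libraries where they do the work, as an engineer would, in place of code of your own. Each camera call takes 0.05 s, during which the arm holds its last target. There are 200 camera calls.

### The job

With the fingertips, push the harmonica comb that lies in the press's channel along it until its end rests fully against the stop under the ram. Then push the press lever over its dead point until it snaps into lock, so that the ram foot holds the comb down. Only push: lift nothing, keep the lever open until the comb is home, leave the parts standing around the press where they are, and finish clear of everything.

Things in the scene. Friction and masses are not known exactly. Their poses are not given: they have to be found in the camera images.
- press: Grey cast-iron toggle press, fixed. Origin on the bench top below the ram's axis, z up. Steel bed 44 mm wide (x -22 to 22), y -215 to 40, top at z 30 mm; two guide rails on it, 32 mm apart inside, tops at z 35, make a channel along y at x 0. The comb slides in it to +y. C-frame: column at x 45 to 95; head over the bed, x -25 to 95, y -25 to 25, z 110 to 160 mm; pivot lugs to z 187.
- stop_face (a point): Point on the face of the stop block at the channel's +y end, in press frame x 0, y +20, z 37 mm. The block is 36 mm wide and stands 20 mm above the bed; the comb's end must rest against it. Axes as the press.
- comb: Black acrylic harmonica comb with a slotted brass reed plate on each face, loose, about 120 g: 120 mm long (its y), 30 wide, 14 thick. Origin at the centre of its underside, on the bed (top at z 44 mm). Its y lies along the press's y, its +y end 40 to 80 mm short of the stop; sliding it takes about 1 N. Home: origin at press y -40 mm.
- lever_grip (a point): Centre of the black cross-bar grip of the press lever: a round bar 18 mm thick and 70 mm long along the press's y. It is 100 mm from the lever's hinge, which lies at x 0, z 175 mm in the press frame, along the press's y. A 14 mm round shank joins hinge and bar.
- press_lever (a joint): Lever angle, rad. 0: open, leaning 30 deg to the press's -x (bar at x -50, z 262 mm). Grows as the bar is pushed to +x; upright at 0.52, dead point near 0.65, locked stop 1.1 (bar at x 54, z 259). An over-centre spring drives it back to 0 before the dead point and on to 1.1 beyond. The push is about 7 N at first, then less. It lowers the ram in proportion, 10 mm in all.
- ram_foot: Sprung steel foot, 18 mm across and 6 mm thick, under the ram, origin at the centre of its underside: 52 mm above the bench when the lever is open. Locked, it presses on the comb with about 6 N.
- anvil_disc: Bystander: nickel anvil disc, 52 mm across, 18 mm high, standing loose on the bench near the press. Origin under its centre.
- rivet_setter: Bystander: steel rivet setter standing upright on the bench near the press, 28 mm across its foot, 75 mm tall. Origin under its centre.
- spare_plate: Bystander: bare brass reed plate lying flat on the bench near the press, 120 mm (its y) by 30 mm by 3 mm. Origin under its centre.

How it is judged:
By the outcome, as a careful person would: the job done as asked, in the order asked, and still so for the second after the job is handed in, with the robot touching nothing.
It also fails if it takes over 48 s, if anything falls off the work surface, if the arm or the gripper's body presses on something with over 40 N, if the wrist force passes 120 N, or if a joint passes its speed limit or range.

## Working session

There is one attempt and no reset: what is moved stays moved. The work goes in short steps, Python scripts to look and compute and a tool call to move; the robot and the scene stay as the last step left them, time stands still between calls to the robot, and variables do not carry over. Pictures are saved under pics/ and viewed, about 8 in all and at most 12, crops included, and the job is handed in when it is done.

Besides the shell and the picture viewer there is one more tool, called after ">>>" as a command line: name --argument value ..., lists and objects as JSON in quotes. carry_out: Moves the arm, as the interface text tells. Its arguments: {"type":"object","properties":{"moves":{"type":"array","items":{"type":"object","properties":{"dx":{"type":"number"},"dy":{"type":"number"},"dz":{"type":"number"},"wx":{"type":"number"},"wy":{"type":"number"},"wz":{"type":"number"}}}},"jaw":{"type":"number"},"newtons":{"type":"number"}},"required":["moves"]}

```bash
mkdir -p pics
cat > h.py <<'E'
import numpy as np, cv2
from station import ctrl, vision, spotter
def cloud(cam):
    pic,d=vision.camera(cam); m=vision.camera_model(cam)
    K=np.array(m["mtx"]);D=np.array(m["dist_coeffs"]);R=cv2.Rodrigues(np.array(m["rvec"],float))[0];t=np.array(m["tvec"],float).ravel()
    v,u=np.mgrid[:384,:512]
    n=cv2.undistortPoints(np.stack([u,v],-1).reshape(-1,1,2).astype(float),K,D).reshape(384,512,2)
    P=np.dstack([n*d[...,None],d])
    return pic,d,(P-t)@R
def save(pic,n): cv2.imwrite(f"pics/{n}.png",pic[...,::-1])
E
python3 - <<'E'
from h import *
s=ctrl.observe();print(s)
for c in("scene","side"):
    pic,d,W=cloud(c);save(pic,c);np.save(c,W)
    for n in("press","stop_face","comb","lever_grip","ram_foot","anvil_disc","rivet_setter","spare_plate"):
        try:r=spotter.tip_of(n,c)
        except Exception as e:r=[];print(e)
        print(c,n,[(np.round(x["position"],3),round(x["p"],2)) for x in r[:2]])
a=cv2.imread("pics/scene.png");b=cv2.imread("pics/side.png")
E
```

```text
{'t': 0.0, 'qpos': array([ 1.20359425e+00,  1.31149412e-01,  1.48926991e+00, -6.04772365e-06,
        1.52298279e+00, -8.54282439e-02]), 'joint_vel': array([-0.00069164,  0.00031985,  0.00175692, -0.00125784, -0.00083243,
        0.00059627]), 'tau': array([-1.60912678e-04, -5.69431615e+01, -5.00527024e+01, -4.90338334e-04,
        1.52185414e-02,  2.67222669e-05]), 'tcp_pos': array([0.1666391 , 0.57583521, 0.23025658]), 'orientation': array([-3.13978928e+00, -1.48372677e-04,  2.85981898e+00]), 'ft_force': array([-0.47050867, -0.68968264,  0.19707911]), 'ft_torque': array([ 0.05745884, -0.05059127,  0.0008888 ]), 'finger_gap': 0.08545370802474991}
scene press [(array([ 0.612, -0.002, -0.002]), 0.95), (array([ 0.534, -0.122,  0.003]), 0.25)]
scene stop_face [(array([0.498, 0.098, 0.001]), 0.36)]
scene comb [(array([ 0.616, -0.112,  0.028]), 0.83), (array([0.498, 0.1  , 0.002]), 0.53)]
scene lever_grip [(array([ 0.559, -0.008,  0.26 ]), 0.8)]
scene ram_foot []
scene anvil_disc [(array([0.609, 0.138, 0.002]), 0.9), (array([ 0.534, -0.124,  0.002]), 0.54)]
scene rivet_setter [(array([ 0.558, -0.007,  0.262]), 0.72), (array([0.5  , 0.101, 0.003]), 0.69)]
scene spare_plate [(array([ 0.536, -0.122,  0.001]), 0.58)]
side press [(array([ 0.607, -0.009, -0.002]), 0.62)]
side stop_face [(array([0.614, 0.014, 0.035]), 0.59)]
side comb [(array([ 0.62, -0.12,  0.03]), 0.7), (array([0.612, 0.012, 0.033]), 0.63)]
side lever_grip [(array([ 0.563, -0.005,  0.26 ]), 0.62), (array([ 0.618, -0.118,  0.028]), 0.3)]
side ram_foot [(array([ 0.616, -0.005,  0.05 ]), 0.62)]
side anvil_disc [(array([0.604, 0.135, 0.002]), 0.64)]
side rivet_setter [(array([ 0.494,  0.1  , -0.004]), 0.96)]
side spare_plate [(array([ 0.531, -0.123, -0.004]), 0.7), (array([ 0.612, -0.005,  0.052]), 0.58)]
```

View pics/scene.png

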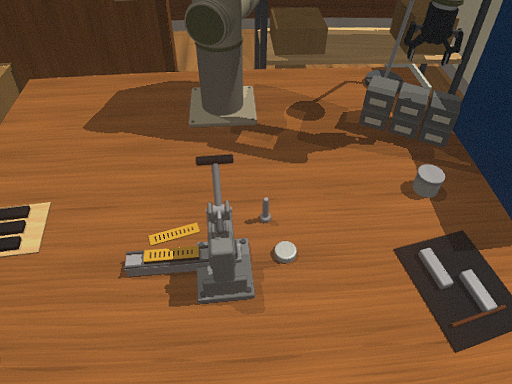

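View pics/side.png

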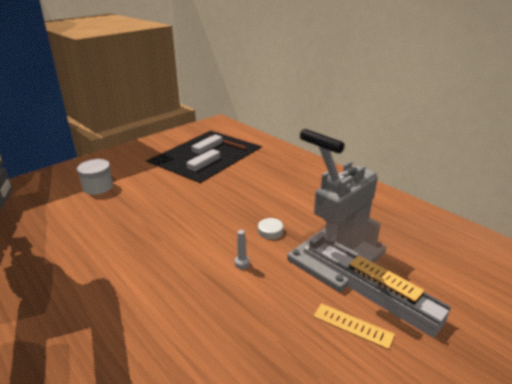

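The scene view shows the press at about (222,250), with its channel running left to (127,265). The comb is at (172,255), the lever bar at (214,160), the plate at (174,234), the rivet setter at (265,210) and the anvil at (285,252). The side view agrees. Next I'll measure the press yaw and the comb's end.

Run:
```python
from h import *
for c in("scene","side"):
    pic,d,W=cloud(c)
    g=(d>0)
    def box(n,pts):
        r=cv2.minAreaRect((pts[:,:2]*1000).astype(np.float32)); print(c,n,len(pts),"z",np.round(np.median(pts[:,2]),4),np.round(cv2.boxPoints(r)).tolist())
    r=spotter.trace("comb",c)
    if r:
        p=W[r[0]["region"]&g]; p=p[(p[:,2]>.038)&(p[:,2]<.05)]; box("comb top",p)
    r=spotter.trace("lever_grip",c)
    if r:
        p=W[r[0]["region"]&g]; p=p[(p[:,2]>.245)&(p[:,2]<.285)]; p=p[p[:,0]<.6]; box("grip",p); print(p.max(0),p.min(0))
    p=W[g]; p=p[(p[:,0]>.57)&(p[:,0]<.67)&(p[:,1]<-.04)&(p[:,1]>-.26)&(p[:,2]>.024)&(p[:,2]<.04)]; box("bed",p)
    q=W[g]; q=q[(q[:,0]>.55)&(q[:,0]<.75)&(abs(q[:,1])<.06)&(q[:,2]>.15)&(q[:,2]<.165)]; box("head",q)
```

```text
scene comb top 701 z 0.0437 [[599.0, -55.0], [604.0, -176.0], [636.0, -174.0], [632.0, -54.0]]
scene grip 402 z 0.267 [[556.0, 26.0], [557.0, -42.0], [582.0, -41.0], [581.0, 26.0]]
[0.58117668 0.02594669 0.2734124 ] [ 0.55628044 -0.04148569  0.24504975]
scene bed 870 z 0.0317 [[575.0, -43.0], [599.0, -222.0], [660.0, -214.0], [635.0, -34.0]]
scene head 665 z 0.1606 [[588.0, 20.0], [590.0, -30.0], [709.0, -25.0], [707.0, 25.0]]
side comb top 1205 z 0.0447 [[598.0, -57.0], [603.0, -178.0], [637.0, -177.0], [632.0, -56.0]]
side grip 596 z 0.2661 [[550.0, 28.0], [553.0, -43.0], [574.0, -42.0], [571.0, 29.0]]
[0.57265681 0.02813265 0.27215912] [ 0.55071127 -0.04241134  0.24508724]
side bed 1737 z 0.0319 [[573.0, -42.0], [583.0, -222.0], [644.0, -219.0], [634.0, -39.0]]
side head 765 z 0.1594 [[584.0, 17.0], [585.0, -31.0], [705.0, -29.0], [704.0, 20.0]]
```

```bash
cat >> h.py <<'E'
from scipy.spatial.transform import Rotation as Ro
def tgt(yaw,tilt): # tool down, x along yaw; tilt deg leans fingertips to press +y
    return Ro.from_euler("z",2.2,degrees=True)*Ro.from_euler("x",tilt,degrees=True)*Ro.from_euler("z",yaw-2.2,degrees=True)*Ro.from_euler("x",180,degrees=True)
def rows(*T):
    s=ctrl.observe();p0=s["tcp_pos"];R0=Ro.from_euler("xyz",s["orientation"])
    print("t",round(s["t"],2),"p",np.round(p0,4),"f",np.round(s["ft_force"],1),"zt",np.round(R0.as_matrix()[:,2],3))
    for p,R in T:
        print(np.round(R0.inv().apply(np.array(p)-p0),4),np.round((R0.inv()*R).as_rotvec(degrees=True),2))
E
python3 - <<'E'
from h import *
R=tgt(92.2,15);print(R.as_matrix().round(3))
rows(([.167,.576,.40],R),([.6195,-.199,.40],R),([.6195,-.199,.10],R))
E
```

```text
[[-0.037  0.999 -0.01 ]
 [ 0.965  0.038  0.259]
 [ 0.259  0.    -0.966]]
t 1.2 p [0.1668 0.5763 0.2313] f [ 0.9  0.1 -0.3] zt [ 0. -0. -1.]
[-0.0003 -0.0003 -0.1687] [-9.38 12.99 71.22]
[-0.6504 -0.6189 -0.1687] [-9.38 12.99 71.22]
[-0.6504 -0.6189  0.1313] [-9.38 12.99 71.22]
```

>>> carry_out --moves '[{"dz": -0.06},{"dz": -0.12},{"dz": -0.17},{"dx": -0.043,"dy": -0.041,"dz": -0.17,"wx": -0.6,"wy": 0.9,"wz": 4.7},{"dx": -0.086,"dy": -0.082,"dz": -0.17,"wx": -1.2,"wy": 1.7,"wz": 9.4},{"dx": -0.13,"dy": -0.124,"dz": -0.17,"wx": -1.9,"wy": 2.6,"wz": 14.2},{"dx": -0.173,"dy": -0.165,"dz": -0.17,"wx": -2.5,"wy": 3.5,"wz": 19},{"dx": -0.216,"dy": -0.206,"dz": -0.17,"wx": -3.1,"wy": 4.3,"wz": 23.7},{"dx": -0.26,"dy": -0.247,"dz": -0.17,"wx": -3.7,"wy": 5.2,"wz": 28.4},{"dx": -0.303,"dy": -0.288,"dz": -0.17,"wx": -4.4,"wy": 6,"wz": 33},{"dx": -0.346,"dy": -0.33,"dz": -0.17,"wx": -5,"wy": 7,"wz": 38},{"dx": -0.39,"dy": -0.371,"dz": -0.17,"wx": -5.6,"wy": 7.8,"wz": 42.7},{"dx": -0.433,"dy": -0.412,"dz": -0.17,"wx": -6.2,"wy": 8.6,"wz": 47.4},{"dx": -0.476,"dy": -0.453,"dz": -0.17,"wx": -6.9,"wy": 9.5,"wz": 52},{"dx": -0.52,"dy": -0.494,"dz": -0.17,"wx": -7.5,"wy": 10.4,"wz": 57},{"dx": -0.563,"dy": -0.536,"dz": -0.17,"wx": -8.1,"wy": 11.3,"wz": 61.7},{"dx": -0.606,"dy": -0.577,"dz": -0.17,"wx": -8.8,"wy": 12.1,"wz": 66.5},{"dx": -0.65,"dy": -0.619,"dz": -0.17,"wx": -9.4,"wy": 13,"wz": 71.2},{"dx": -0.65,"dy": -0.619,"dz": -0.17,"wx": -9.4,"wy": 13,"wz": 71.2},{"dx": -0.65,"dy": -0.619,"dz": -0.17,"wx": -9.4,"wy": 13,"wz": 71.2}]' --jaw -1 --newtons 30

```text
$.moves[0]: bad value
```

Run:
```python
from h import *
R=tgt(92.2,15);s=ctrl.observe();print(s["finger_gap"],s["qpos"].round(2))
rows(([.6195,-.199,.10],R),([.6195,-.199,.0385],R))
pic,d,W=cloud("wrist");save(pic,"w1")
for n in("comb","stop_face","lever_grip"): print(n,[(x["position"],x["p"]) for x in spotter.tip_of(n,"wrist")[:2]])
p=W[d>0]
r=spotter.trace("comb","wrist")
if r:
    q=W[r[0]["region"]&(d>0)];q=q[(q[:,2]>.038)&(q[:,2]<.05)];print(len(q),cv2.boxPoints(cv2.minAreaRect((q[:,:2]*1000).astype(np.float32))))
```

```text
0.08569540844446417 [ 1.2   0.13  1.49 -0.    1.52 -0.09]
t 1.2 p [0.1668 0.5763 0.2313] f [ 0.9  0.1 -0.3] zt [ 0. -0. -1.]
[-0.6504 -0.6189  0.1313] [-9.38 12.99 71.22]
[-0.6504 -0.6189  0.1928] [-9.38 12.99 71.22]
comb []
stop_face []
lever_grip []
```

View pics/w1.png

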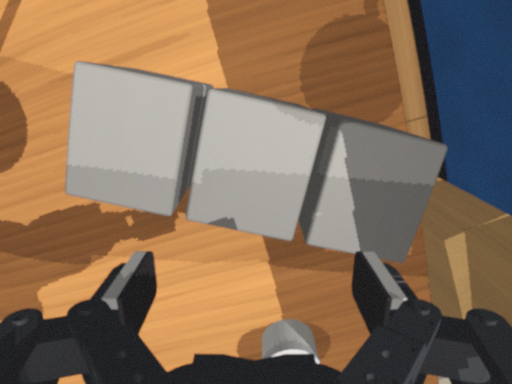

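The call was refused because each row seems to need all six fields, so the arm hasn't moved. The wrist view shows only the three drawers near the start pose.

>>> carry_out --moves '[{"dx": 0,"dy": 0,"dz": -0.06,"wx": 0,"wy": 0,"wz": 0},{"dx": 0,"dy": 0,"dz": -0.12,"wx": 0,"wy": 0,"wz": 0},{"dx": 0,"dy": 0,"dz": -0.17,"wx": 0,"wy": 0,"wz": 0},{"dx": -0.043,"dy": -0.041,"dz": -0.17,"wx": -0.6,"wy": 0.9,"wz": 4.7},{"dx": -0.086,"dy": -0.082,"dz": -0.17,"wx": -1.2,"wy": 1.7,"wz": 9.4},{"dx": -0.13,"dy": -0.124,"dz": -0.17,"wx": -1.9,"wy": 2.6,"wz": 14.2},{"dx": -0.173,"dy": -0.165,"dz": -0.17,"wx": -2.5,"wy": 3.5,"wz": 19},{"dx": -0.216,"dy": -0.206,"dz": -0.17,"wx": -3.1,"wy": 4.3,"wz": 23.7},{"dx": -0.26,"dy": -0.247,"dz": -0.17,"wx": -3.7,"wy": 5.2,"wz": 28.4},{"dx": -0.303,"dy": -0.288,"dz": -0.17,"wx": -4.4,"wy": 6,"wz": 33},{"dx": -0.346,"dy": -0.33,"dz": -0.17,"wx": -5,"wy": 7,"wz": 38},{"dx": -0.39,"dy": -0.371,"dz": -0.17,"wx": -5.6,"wy": 7.8,"wz": 42.7},{"dx": -0.433,"dy": -0.412,"dz": -0.17,"wx": -6.2,"wy": 8.6,"wz": 47.4},{"dx": -0.476,"dy": -0.453,"dz": -0.17,"wx": -6.9,"wy": 9.5,"wz": 52},{"dx": -0.52,"dy": -0.494,"dz": -0.17,"wx": -7.5,"wy": 10.4,"wz": 57},{"dx": -0.563,"dy": -0.536,"dz": -0.17,"wx": -8.1,"wy": 11.3,"wz": 61.7},{"dx": -0.606,"dy": -0.577,"dz": -0.17,"wx": -8.8,"wy": 12.1,"wz": 66.5},{"dx": -0.65,"dy": -0.619,"dz": -0.17,"wx": -9.4,"wy": 13,"wz": 71.2},{"dx": -0.65,"dy": -0.619,"dz": -0.17,"wx": -9.4,"wy": 13,"wz": 71.2},{"dx": -0.65,"dy": -0.619,"dz": -0.17,"wx": -9.4,"wy": 13,"wz": 71.2}]' --jaw -1 --newtons 30

```text
t: 3.95
tcp_pos: [0.6191, -0.199, 0.4007]
orientation: [-3.141, -0.263, 1.61]
ft_force: [-0.4, -0.1, -0.3]
finger_gap: -0.0001
```

Run:
```python
from h import *
R=tgt(92.2,15);s=ctrl.observe();print(s["finger_gap"],s["qpos"].round(2))
rows(([.6195,-.199,.10],R),([.6195,-.199,.0385],R))
pic,d,W=cloud("wrist");save(pic,"w2")
for n in("comb","stop_face","lever_grip"): print(n,[(x["position"].round(3) if hasattr(x["position"],"round") else x["position"],x["p"]) for x in spotter.tip_of(n,"wrist")[:2]])
r=spotter.trace("comb","wrist")
if r:
    q=W[r[0]["region"]&(d>0)];q=q[(q[:,2]>.038)&(q[:,2]<.05)];print(len(q),cv2.boxPoints(cv2.minAreaRect((q[:,:2]*1000).astype(np.float32))))
```

```text
-8.162720144106559e-05 [-0.52  0.38  0.91  0.24  1.98 -0.47]
t 3.95 p [ 0.6191 -0.199   0.4007] f [-0.4 -0.1 -0.3] zt [-0.011  0.26  -0.966]
[-0.0781  0.0006  0.2904] [-0.04 -0.07  0.02]
[-0.0941  0.0006  0.3498] [-0.04 -0.07  0.02]
comb [([0.6192, -0.1176, 0.0291], 0.89)]
stop_face [([0.613, 0.0119, 0.036], 0.95)]
lever_grip []
1590 [[ 600.81287  -57.91164]
 [ 605.5398  -176.73949]
 [ 634.1389  -175.60182]
 [ 629.412    -56.77397]]
```

View pics/w2.png

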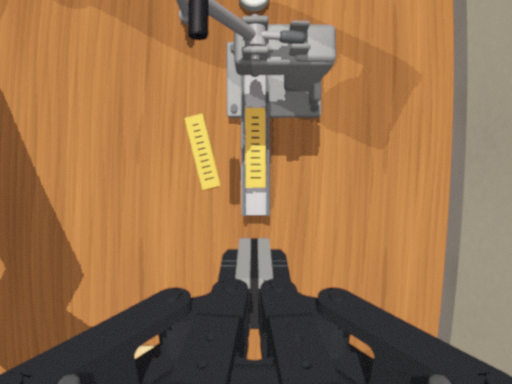

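The wrist view shows the comb at (256,148) in the channel, with the fingertips at (254,245) in line with it. The comb's near end is at y≈-0.176. I'll go down behind it.

>>> carry_out --moves '[{"dx": -0.016,"dy": 0,"dz": 0.058,"wx": 0,"wy": 0,"wz": 0},{"dx": -0.031,"dy": 0,"dz": 0.116,"wx": 0,"wy": 0,"wz": 0},{"dx": -0.047,"dy": 0,"dz": 0.174,"wx": 0,"wy": 0,"wz": 0},{"dx": -0.062,"dy": 0,"dz": 0.232,"wx": 0,"wy": 0,"wz": 0},{"dx": -0.078,"dy": 0,"dz": 0.29,"wx": 0,"wy": 0,"wz": 0},{"dx": -0.086,"dy": 0,"dz": 0.32,"wx": 0,"wy": 0,"wz": 0},{"dx": -0.092,"dy": 0,"dz": 0.342,"wx": 0,"wy": 0,"wz": 0},{"dx": -0.092,"dy": 0,"dz": 0.342,"wx": 0,"wy": 0,"wz": 0},{"dx": -0.092,"dy": 0,"dz": 0.342,"wx": 0,"wy": 0,"wz": 0}]'

```text
t: 5.32
tcp_pos: [0.6205, -0.1997, 0.0495]
orientation: [3.138, -0.261, 1.611]
ft_force: [0.4, 0.1, 0.8]
finger_gap: 0.0
```

Run:
```python
from h import *
R=tgt(92.2,15)
rows(([.6195,-.199,.0385],R),([.6185,-.180,.0385],R),([.6163,-.122,.0385],R))
```

```text
t 5.33 p [ 0.6205 -0.1997  0.0495] f [0.4 0.1 0.8] zt [-0.007  0.258 -0.966]
[-0.0021 -0.001   0.0108] [0.16 0.07 0.08]
[ 0.0163 -0.0013  0.0157] [0.16 0.07 0.08]
[ 0.0724 -0.0012  0.0306] [0.16 0.07 0.08]
```

>>> carry_out --moves '[{"dx": -0.002,"dy": -0.001,"dz": 0.0108,"wx": 0,"wy": 0,"wz": 0},{"dx": -0.002,"dy": -0.001,"dz": 0.0108,"wx": 0,"wy": 0,"wz": 0},{"dx": -0.002,"dy": -0.001,"dz": 0.0108,"wx": 0,"wy": 0,"wz": 0}]'

```text
t: 5.7
tcp_pos: [0.6181, -0.1984, 0.0363]
orientation: [3.141, -0.262, 1.61]
ft_force: [0.0, 0.2, 0.4]
finger_gap: -0.0
```

Run:
```python
from h import *
R=tgt(92.2,15)
rows(([.6185,-.180,.0385],R),([.6163,-.122,.0385],R))
```

```text
t 5.7 p [ 0.6181 -0.1984  0.0363] f [0.  0.2 0.4] zt [-0.01   0.259 -0.966]
[0.0183 0.0011 0.0027] [ 0.01 -0.02  0.02]
[0.0744 0.0011 0.0177] [ 0.01 -0.02  0.02]
```

>>> carry_out --moves '[{"dx": 0.002,"dy": 0.001,"dz": -0.0016,"wx": 0,"wy": 0,"wz": 0},{"dx": 0.009,"dy": 0.001,"dz": 0.0003,"wx": 0,"wy": 0,"wz": 0},{"dx": 0.016,"dy": 0.001,"dz": 0.0021,"wx": 0,"wy": 0,"wz": 0},{"dx": 0.023,"dy": 0.001,"dz": 0.004,"wx": 0,"wy": 0,"wz": 0},{"dx": 0.03,"dy": 0.001,"dz": 0.0059,"wx": 0,"wy": 0,"wz": 0},{"dx": 0.036,"dy": 0.001,"dz": 0.0075,"wx": 0,"wy": 0,"wz": 0},{"dx": 0.042,"dy": 0.001,"dz": 0.0091,"wx": 0,"wy": 0,"wz": 0},{"dx": 0.048,"dy": 0.001,"dz": 0.0107,"wx": 0,"wy": 0,"wz": 0},{"dx": 0.054,"dy": 0.001,"dz": 0.0123,"wx": 0,"wy": 0,"wz": 0},{"dx": 0.06,"dy": 0.001,"dz": 0.0139,"wx": 0,"wy": 0,"wz": 0},{"dx": 0.066,"dy": 0.001,"dz": 0.0155,"wx": 0,"wy": 0,"wz": 0},{"dx": 0.072,"dy": 0.001,"dz": 0.0171,"wx": 0,"wy": 0,"wz": 0},{"dx": 0.0744,"dy": 0.001,"dz": 0.0177,"wx": 0,"wy": 0,"wz": 0}]'

```text
t: 7.32
tcp_pos: [0.6161, -0.1215, 0.0384]
orientation: [3.141, -0.262, 1.61]
ft_force: [-0.2, -2.4, 1.8]
finger_gap: -0.0001
```

Run:
```python
from h import *
R=tgt(92.2,15)
rows(([.616,-.112,.0385],R))
pic,d,W=cloud("wrist")
print("stop",[(x["position"],x["p"]) for x in spotter.tip_of("stop_face","wrist")[:2]])
print("comb",[(x["position"],x["p"]) for x in spotter.tip_of("comb","wrist")[:2]])
pic2,d,W=cloud("side");print("comb",[(x["position"],x["p"]) for x in spotter.tip_of("comb","side")[:2]])
save(np.hstack([pic[60:330,130:380],cv2.resize(pic2[150:340,250:470],(313,270))]),"p1")
```

```text
t 7.33 p [ 0.6161 -0.1215  0.0384] f [-0.2 -2.4  1.8] zt [-0.01   0.259 -0.966]
[0.0092 0.0002 0.0023] [ 0.   -0.03  0.04]
stop []
comb [([0.6191, -0.0523, 0.0293], 0.84)]
comb []
```

View pics/p1.png

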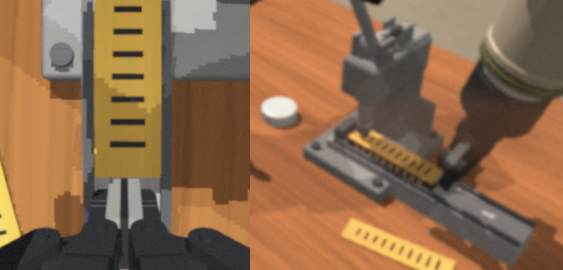

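The comb is moving squarely ahead of the fingertips, with its end at crop (128,178). It has about 4–5 mm left to go.

>>> carry_out --moves '[{"dx": 0.001,"dy": 0,"dz": 0.0003,"wx": 0,"wy": 0,"wz": 0},{"dx": 0.002,"dy": 0,"dz": 0.0005,"wx": 0,"wy": 0,"wz": 0},{"dx": 0.003,"dy": 0,"dz": 0.0008,"wx": 0,"wy": 0,"wz": 0}]'

```text
t: 7.95
tcp_pos: [0.6159, -0.1187, 0.0382]
orientation: [-3.142, -0.262, 1.609]
ft_force: [-0.3, -1.0, -0.6]
finger_gap: -0.0002
```

>>> carry_out --moves '[{"dx": 0.0008,"dy": 0,"dz": 0.0002,"wx": 0,"wy": 0,"wz": 0},{"dx": 0.0016,"dy": 0,"dz": 0.0004,"wx": 0,"wy": 0,"wz": 0}]'

```text
t: 8.2
tcp_pos: [0.616, -0.1171, 0.0384]
orientation: [3.141, -0.262, 1.61]
ft_force: [-0.2, -0.2, -0.4]
finger_gap: -0.0002
```

>>> carry_out --moves '[{"dx": 0.0008,"dy": 0,"dz": 0.0002,"wx": 0,"wy": 0,"wz": 0},{"dx": 0.0016,"dy": 0,"dz": 0.0004,"wx": 0,"wy": 0,"wz": 0}]'

```text
t: 8.45
tcp_pos: [0.616, -0.1155, 0.0385]
orientation: [3.141, -0.262, 1.61]
ft_force: [-0.9, -0.5, -0.2]
finger_gap: 0.0001
```

>>> carry_out --moves '[{"dx": 0.0008,"dy": 0,"dz": 0.0002,"wx": 0,"wy": 0,"wz": 0},{"dx": 0.0016,"dy": 0,"dz": 0.0004,"wx": 0,"wy": 0,"wz": 0}]'

```text
t: 8.7
tcp_pos: [0.6159, -0.114, 0.0385]
orientation: [3.141, -0.262, 1.61]
ft_force: [0.1, -3.8, -0.2]
finger_gap: -0.0001
```

>>> carry_out --moves '[{"dx": 0.0005,"dy": 0,"dz": 0.0001,"wx": 0,"wy": 0,"wz": 0},{"dx": 0.001,"dy": 0,"dz": 0.0003,"wx": 0,"wy": 0,"wz": 0}]'

```text
t: 8.95
tcp_pos: [0.6161, -0.1138, 0.0386]
orientation: [3.141, -0.261, 1.609]
ft_force: [1.2, -6.9, 0.6]
finger_gap: 0.0001
```

Run:
```python
from h import *
rows()
pic,d,W=cloud("wrist")
print("comb",[(x["position"],x["p"]) for x in spotter.tip_of("comb","wrist")[:2]])
pic2,d2,W2=cloud("side");
for n in("comb","stop_face","ram_foot"):print(n,[(np.round(x["position"],3),x["p"]) for x in spotter.tip_of(n,"side")[:2]])
pic3,_,_=cloud("scene")
save(np.hstack([cv2.resize(pic2[160:290,270:420],(600,520),interpolation=cv2.INTER_CUBIC)]),"p2")
```

```text
t 8.95 p [ 0.6161 -0.1138  0.0386] f [ 1.2 -6.9  0.6] zt [-0.009  0.258 -0.966]
comb [([0.6167, -0.0442, 0.0295], 0.77)]
comb [(array([ 0.616, -0.046,  0.028]), 0.79)]
stop_face [(array([0.611, 0.013, 0.033]), 0.88)]
ram_foot [(array([ 0.562, -0.002,  0.264]), 0.55), (array([ 0.612, -0.002,  0.054]), 0.48)]
```

View pics/p2.png

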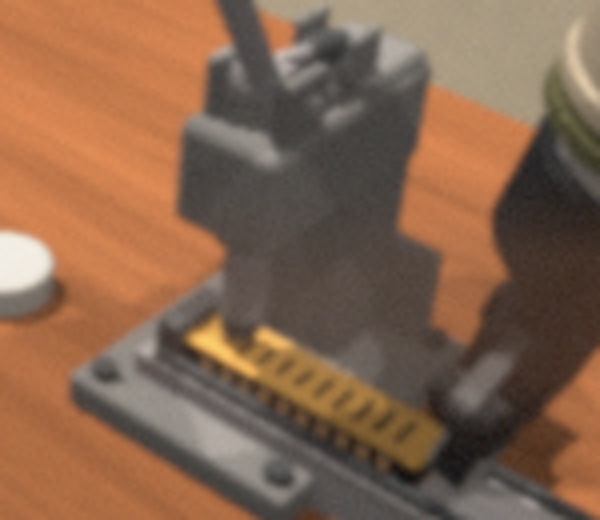

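The comb's far end meets the stop block at crop (185,335). The force rose from 1 N to 7 N while the TCP stopped advancing. I'll press once more to confirm, then back off and rise.

>>> carry_out --moves '[{"dx": 0.0005,"dy": 0,"dz": 0.0001,"wx": 0,"wy": 0,"wz": 0},{"dx": 0.001,"dy": 0,"dz": 0.0003,"wx": 0,"wy": 0,"wz": 0},{"dx": 0.001,"dy": 0,"dz": 0.0003,"wx": 0,"wy": 0,"wz": 0}]'

```text
t: 9.68
tcp_pos: [0.6163, -0.1137, 0.0388]
orientation: [3.14, -0.259, 1.609]
ft_force: [0.1, -8.4, -0.1]
finger_gap: 0.0002
```

Run:
```python
from h import *
R=tgt(92.2,15);V=tgt(92.2,0)
rows(([.6165,-.135,.0385],R),([.617,-.20,.30],R),([.60,-.20,.40],V),([.45,-.007,.40],V))
```

```text
t 9.68 p [ 0.6163 -0.1137  0.0388] f [ 0.1 -8.4 -0.1] zt [-0.008  0.256 -0.967]
[-0.0207 -0.0006 -0.0052] [ 0.09  0.14 -0.01]
[-0.0164 -0.0021 -0.2746] [ 0.09  0.14 -0.01]
[ 0.0099 -0.019  -0.3712] [  0.09 -14.86  -0.02]
[ 0.2018 -0.1616 -0.3204] [  0.09 -14.86  -0.02]
```

It hasn't moved further, at 8 N, so the comb is home. Now I'll retreat and carry the tool over in front of the lever.

>>> carry_out --moves '[{"dx": -0.006,"dy": 0,"dz": -0.0016,"wx": 0,"wy": 0,"wz": 0},{"dx": -0.021,"dy": 0,"dz": -0.0055,"wx": 0,"wy": 0,"wz": 0},{"dx": -0.021,"dy": 0,"dz": -0.06,"wx": 0,"wy": 0,"wz": 0},{"dx": -0.02,"dy": 0,"dz": -0.12,"wx": 0,"wy": 0,"wz": 0},{"dx": -0.018,"dy": -0.001,"dz": -0.18,"wx": 0,"wy": 0,"wz": 0},{"dx": -0.017,"dy": -0.002,"dz": -0.24,"wx": 0,"wy": 0,"wz": 0},{"dx": -0.01,"dy": -0.006,"dz": -0.3,"wx": 0,"wy": 0,"wz": 0},{"dx": 0.0,"dy": -0.012,"dz": -0.34,"wx": 0,"wy": -5,"wz": 0},{"dx": 0.01,"dy": -0.019,"dz": -0.371,"wx": 0,"wy": -10,"wz": 0},{"dx": 0.05,"dy": -0.05,"dz": -0.36,"wx": 0,"wy": -14.9,"wz": 0},{"dx": 0.09,"dy": -0.08,"dz": -0.35,"wx": 0,"wy": -14.9,"wz": 0},{"dx": 0.13,"dy": -0.11,"dz": -0.339,"wx": 0,"wy": -14.9,"wz": 0},{"dx": 0.17,"dy": -0.138,"dz": -0.329,"wx": 0,"wy": -14.9,"wz": 0},{"dx": 0.202,"dy": -0.162,"dz": -0.32,"wx": 0,"wy": -14.9,"wz": 0},{"dx": 0.202,"dy": -0.162,"dz": -0.32,"wx": 0,"wy": -14.9,"wz": 0},{"dx": 0.202,"dy": -0.162,"dz": -0.32,"wx": 0,"wy": -14.9,"wz": 0}]'

```text
t: 11.68
tcp_pos: [0.4497, -0.0064, 0.4]
orientation: [3.141, -0.002, 1.61]
ft_force: [0.9, 0.3, -0.8]
finger_gap: 0.0
```

Run:
```python
from h import *
V=tgt(92.2,0)
rows(([.50,-.007,.30],V),([.50,-.007,.260],V),([.52,-.007,.26],V))
for c in("wrist","side","scene"):
    pic,d,W=cloud(c)
    for n in("comb","lever_grip","stop_face"):print(c,n,[(np.round(x["position"],3),round(x["p"],2)) for x in spotter.tip_of(n,c)[:1]])
    if c=="side":save(cv2.resize(pic[120:340,230:470],(720,600)),"p3")
    r=spotter.trace("comb",c)
    if r:
        q=W[r[0]["region"]&(d>0)];q=q[(q[:,2]>.038)&(q[:,2]<.05)]
        if len(q)>20:print(c,np.round(cv2.boxPoints(cv2.minAreaRect((q[:,:2]*1000).astype(np.float32)))).tolist())
```

```text
t 11.68 p [ 0.4497 -0.0064  0.4   ] f [ 0.9  0.3 -0.8] zt [ 0.     0.002 -1.   ]
[-0.0028  0.0502  0.1   ] [ 0.03 -0.11  0.03]
[-0.0028  0.0502  0.14  ] [ 0.03 -0.11  0.03]
[-0.0036  0.0702  0.14  ] [ 0.03 -0.11  0.03]
wrist comb [(array([ 0.614, -0.044,  0.028]), 0.87)]
wrist lever_grip [(array([ 0.561, -0.006,  0.262]), 0.66)]
wrist stop_face [(array([0.612, 0.013, 0.038]), 0.81)]
wrist [[595.0, 14.0], [603.0, -106.0], [634.0, -104.0], [626.0, 16.0]]
side comb [(array([ 0.62 , -0.046,  0.031]), 0.86)]
side lever_grip [(array([ 0.561, -0.002,  0.262]), 0.55)]
side stop_face [(array([0.612, 0.014, 0.036]), 0.61)]
side [[594.0, 15.0], [600.0, -106.0], [633.0, -104.0], [627.0, 17.0]]
scene comb [(array([ 0.615, -0.047,  0.029]), 0.57)]
scene lever_grip [(array([ 0.555, -0.009,  0.26 ]), 0.78)]
scene stop_face [(array([0.615, 0.018, 0.035]), 0.55)]
scene [[597.0, -37.0], [602.0, -104.0], [634.0, -102.0], [630.0, -34.0]]
```

View pics/p3.png

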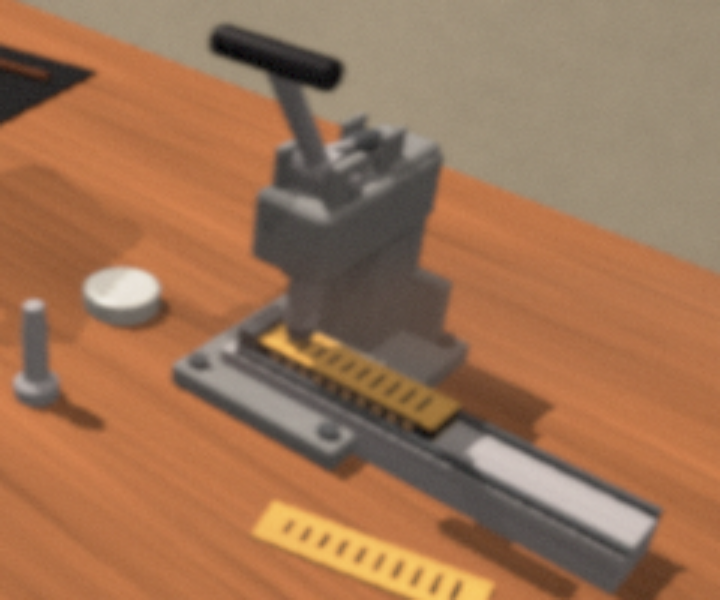

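Against the stop: the comb's far end reads y≈0.015. The lever is still open, with its bar at crop (275,55), and the bystanders haven't moved. Now I'll come down in front of the bar.

>>> carry_out --moves '[{"dx": -0.002,"dy": 0.025,"dz": 0.05,"wx": 0,"wy": 0,"wz": 0},{"dx": -0.003,"dy": 0.05,"dz": 0.1,"wx": 0,"wy": 0,"wz": 0},{"dx": -0.003,"dy": 0.05,"dz": 0.14,"wx": 0,"wy": 0,"wz": 0},{"dx": -0.003,"dy": 0.06,"dz": 0.14,"wx": 0,"wy": 0,"wz": 0},{"dx": -0.003,"dy": 0.07,"dz": 0.14,"wx": 0,"wy": 0,"wz": 0},{"dx": -0.003,"dy": 0.08,"dz": 0.14,"wx": 0,"wy": 0,"wz": 0},{"dx": -0.003,"dy": 0.086,"dz": 0.14,"wx": 0,"wy": 0,"wz": 0},{"dx": -0.003,"dy": 0.092,"dz": 0.14,"wx": 0,"wy": 0,"wz": 0},{"dx": -0.003,"dy": 0.098,"dz": 0.139,"wx": 0,"wy": 0,"wz": 0},{"dx": -0.003,"dy": 0.104,"dz": 0.138,"wx": 0,"wy": 0,"wz": 0},{"dx": -0.003,"dy": 0.11,"dz": 0.137,"wx": 0,"wy": 0,"wz": 0}]'

```text
t: 13.8
tcp_pos: [0.5593, -0.0045, 0.2671]
orientation: [3.14, -0.002, 1.61]
ft_force: [-16.7, 0.8, 29.7]
finger_gap: -0.0002
```

The upward force of 30 N isn't what I expected, so I'll look before going on.

Run:
```python
from h import *
rows()
pic,d,W=cloud("side")
print([(np.round(x["position"],3),round(x["p"],2)) for x in spotter.tip_of("lever_grip","side")[:1]])
save(cv2.resize(pic[60:240,210:420],(700,600),interpolation=cv2.INTER_CUBIC),"p4")
```

```text
t 13.8 p [ 0.5593 -0.0045  0.2671] f [-16.7   0.8  29.7] zt [ 0.001  0.002 -1.   ]
[(array([ 0.573, -0.002,  0.268]), 0.93)]
```

View pics/p4.png

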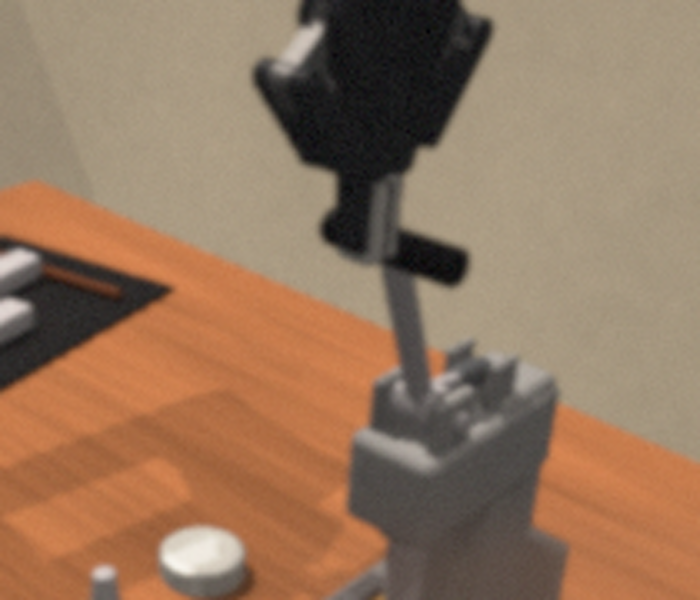

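The fingertip meets the bar at crop (375,250) on its bevelled finger-back, which wedges it up. I'll back off and turn the tool 90°, so the flat 22 mm finger side that pushed the comb does the pushing, and work with the tip lower.

>>> carry_out --moves '[{"dx": 0,"dy": -0.006,"dz": -0.003,"wx": 0,"wy": 0,"wz": 0},{"dx": 0,"dy": -0.012,"dz": -0.003,"wx": 0,"wy": 0,"wz": 0},{"dx": 0,"dy": -0.018,"dz": -0.003,"wx": 0,"wy": 0,"wz": 0},{"dx": 0,"dy": -0.024,"dz": -0.003,"wx": 0,"wy": 0,"wz": 0},{"dx": 0,"dy": -0.032,"dz": -0.003,"wx": 0,"wy": 0,"wz": 0},{"dx": 0,"dy": -0.05,"dz": -0.003,"wx": 0,"wy": 0,"wz": 0},{"dx": 0,"dy": -0.06,"dz": -0.003,"wx": 0,"wy": 0,"wz": 10},{"dx": 0,"dy": -0.06,"dz": -0.003,"wx": 0,"wy": 0,"wz": 20},{"dx": 0,"dy": -0.06,"dz": -0.003,"wx": 0,"wy": 0,"wz": 30},{"dx": 0,"dy": -0.06,"dz": -0.003,"wx": 0,"wy": 0,"wz": 40},{"dx": 0,"dy": -0.06,"dz": -0.003,"wx": 0,"wy": 0,"wz": 50},{"dx": 0,"dy": -0.06,"dz": -0.003,"wx": 0,"wy": 0,"wz": 60},{"dx": 0,"dy": -0.06,"dz": -0.003,"wx": 0,"wy": 0,"wz": 70},{"dx": 0,"dy": -0.06,"dz": -0.003,"wx": 0,"wy": 0,"wz": 80},{"dx": 0,"dy": -0.06,"dz": -0.003,"wx": 0,"wy": 0,"wz": 90},{"dx": 0,"dy": -0.06,"dz": -0.003,"wx": 0,"wy": 0,"wz": 90},{"dx": 0,"dy": -0.06,"dz": -0.003,"wx": 0,"wy": 0,"wz": 90}]'

```text
t: 16.02
tcp_pos: [0.4995, -0.0068, 0.2658]
orientation: [-3.139, -0.0, 0.043]
ft_force: [-0.5, -0.4, 0.7]
finger_gap: -0.0
```

Run:
```python
from h import *
V=tgt(2.2,0)
rows(([.50,-.007,.248],V),([.535,-.007,.248],V),([.60,-.005,.252],V),([.635,-.005,.252],V))
for c in("side","scene"):
    pic,d,W=cloud(c)
    for n in("comb","lever_grip"):print(c,n,[(np.round(x["position"],3),round(x["p"],2)) for x in spotter.tip_of(n,c)[:1]])
```

```text
t 16.02 p [ 0.4995 -0.0068  0.2658] f [-0.5 -0.4  0.7] zt [ 0.     0.002 -1.   ]
[0.0005 0.0003 0.0178] [-0.12 -0.03  0.24]
[0.0355 0.0018 0.0179] [-0.12 -0.03  0.24]
[0.1005 0.0025 0.0139] [-0.12 -0.03  0.24]
[0.1355 0.004  0.0139] [-0.12 -0.03  0.24]
side comb [(array([ 0.618, -0.045,  0.03 ]), 0.95)]
side lever_grip [(array([ 0.563, -0.003,  0.264]), 0.97)]
scene comb [(array([ 0.616, -0.005, -0.003]), 0.65)]
scene lever_grip [(array([ 0.554, -0.011,  0.26 ]), 0.6)]
```

Lever back to open and comb still home. I'll push slowly with the flat side.

>>> carry_out --moves '[{"dx": 0.0,"dy": 0,"dz": 0.018,"wx": 0,"wy": 0,"wz": 0},{"dx": 0.02,"dy": 0.001,"dz": 0.018,"wx": 0,"wy": 0,"wz": 0},{"dx": 0.036,"dy": 0.002,"dz": 0.018,"wx": 0,"wy": 0,"wz": 0},{"dx": 0.042,"dy": 0.002,"dz": 0.018,"wx": 0,"wy": 0,"wz": 0},{"dx": 0.048,"dy": 0.002,"dz": 0.017,"wx": 0,"wy": 0,"wz": 0},{"dx": 0.054,"dy": 0.002,"dz": 0.016,"wx": 0,"wy": 0,"wz": 0}]'

```text
t: 17.08
tcp_pos: [0.5521, -0.0067, 0.2501]
orientation: [-3.139, 0.003, 0.039]
ft_force: [-10.0, -0.8, 8.4]
finger_gap: 0.0001
```

>>> carry_out --moves '[{"dx": 0.006,"dy": 0,"dz": -0.002,"wx": 0,"wy": 0,"wz": 0},{"dx": 0.012,"dy": 0,"dz": -0.004,"wx": 0,"wy": 0,"wz": 0},{"dx": 0.018,"dy": 0,"dz": -0.005,"wx": 0,"wy": 0,"wz": 0},{"dx": 0.024,"dy": 0,"dz": -0.006,"wx": 0,"wy": 0,"wz": 0}]'

```text
t: 17.58
tcp_pos: [0.5771, -0.0057, 0.2558]
orientation: [-3.139, 0.001, 0.039]
ft_force: [-4.4, 0.7, 2.9]
finger_gap: -0.0002
```

>>> carry_out --moves '[{"dx": 0.006,"dy": 0,"dz": -0.001,"wx": 0,"wy": 0,"wz": 0},{"dx": 0.012,"dy": 0,"dz": -0.002,"wx": 0,"wy": 0,"wz": 0},{"dx": 0.018,"dy": 0,"dz": -0.002,"wx": 0,"wy": 0,"wz": 0},{"dx": 0.024,"dy": 0,"dz": -0.002,"wx": 0,"wy": 0,"wz": 0},{"dx": 0.03,"dy": 0,"dz": -0.002,"wx": 0,"wy": 0,"wz": 0}]'

```text
t: 18.2
tcp_pos: [0.6081, -0.0046, 0.2576]
orientation: [-3.139, -0.0, 0.039]
ft_force: [0.6, 0.3, -0.4]
finger_gap: -0.0003
```

Run:
```python
from h import *
rows()
for c in("side","scene"):
    pic,d,W=cloud(c)
    for n in("lever_grip",):print(c,n,[(np.round(x["position"],3),round(x["p"],2)) for x in spotter.tip_of(n,c)[:1]])
```

```text
t 18.2 p [ 0.6081 -0.0046  0.2576] f [ 0.6  0.3 -0.4] zt [ 0.     0.002 -1.   ]
side lever_grip [(array([ 0.629, -0.001,  0.272]), 0.71)]
scene lever_grip [(array([ 0.66 , -0.004,  0.26 ]), 0.6)]
```

The lever snapped over: force is gone and the bar is seen at x 0.66, z 0.26. Backing off and rising clear.

>>> carry_out --moves '[{"dx": -0.02,"dy": 0,"dz": 0,"wx": 0,"wy": 0,"wz": 0},{"dx": -0.06,"dy": 0,"dz": -0.02,"wx": 0,"wy": 0,"wz": 0},{"dx": -0.11,"dy": 0,"dz": -0.05,"wx": 0,"wy": 0,"wz": 0},{"dx": -0.16,"dy": 0,"dz": -0.09,"wx": 0,"wy": 0,"wz": 0},{"dx": -0.18,"dy": 0,"dz": -0.14,"wx": 0,"wy": 0,"wz": 0},{"dx": -0.18,"dy": 0,"dz": -0.14,"wx": 0,"wy": 0,"wz": 0},{"dx": -0.18,"dy": 0,"dz": -0.14,"wx": 0,"wy": 0,"wz": 0},{"dx": -0.18,"dy": 0,"dz": -0.14,"wx": 0,"wy": 0,"wz": 0}]'

```text
t: 19.4
tcp_pos: [0.4275, -0.0118, 0.3961]
orientation: [-3.139, 0.002, 0.039]
ft_force: [-0.1, 0.7, -0.7]
finger_gap: 0.0002
```

Run:
```python
from h import *
rows()
for c in("scene","wrist","side"):
    pic,d,W=cloud(c)
    for n in("comb","lever_grip","stop_face","ram_foot","anvil_disc","rivet_setter","spare_plate"):print(c,n,[(np.round(x["position"],3),round(x["p"],2)) for x in spotter.tip_of(n,c)[:1]])
    r=spotter.trace("comb",c)
    if r:
        q=W[r[0]["region"]&(d>0)];q=q[(q[:,2]>.038)&(q[:,2]<.05)]
        if len(q)>20:print(c,np.round(cv2.boxPoints(cv2.minAreaRect((q[:,:2]*1000).astype(np.float32)))).tolist())
save(cv2.resize(pic[120:340,230:470],(720,600)),"p5")
```

```text
t 19.4 p [ 0.4275 -0.0118  0.3961] f [-0.1  0.7 -0.7] zt [-0.003  0.003 -1.   ]
scene comb [(array([ 0.615, -0.045,  0.03 ]), 0.8)]
scene lever_grip []
scene stop_face [(array([0.614, 0.016, 0.037]), 0.69)]
scene ram_foot []
scene anvil_disc [(array([0.608, 0.14 , 0.001]), 0.7)]
scene rivet_setter [(array([ 0.497,  0.098, -0.001]), 0.72)]
scene spare_plate [(array([ 0.529, -0.12 ,  0.001]), 0.67)]
scene [[595.0, -36.0], [598.0, -103.0], [634.0, -102.0], [631.0, -34.0]]
wrist comb [(array([ 0.618, -0.046,  0.028]), 0.84)]
wrist lever_grip []
wrist stop_face [(array([0.613, 0.008, 0.038]), 0.63)]
wrist ram_foot []
wrist anvil_disc [(array([ 0.603,  0.135, -0.002]), 0.85)]
wrist rivet_setter [(array([0.493, 0.099, 0.   ]), 0.67)]
wrist spare_plate [(array([ 0.53 , -0.125,  0.001]), 0.97)]
wrist [[596.0, 14.0], [602.0, -106.0], [622.0, -105.0], [616.0, 15.0]]
side comb [(array([ 0.618, -0.048,  0.028]), 0.8)]
side lever_grip [(array([0.663, 0.004, 0.259]), 0.6)]
side stop_face [(array([0.612, 0.014, 0.035]), 0.93)]
side ram_foot [(array([ 0.614, -0.003,  0.042]), 0.46)]
side anvil_disc []
side rivet_setter [(array([ 0.497,  0.103, -0.002]), 0.83)]
side spare_plate [(array([ 0.534, -0.124, -0.006]), 0.63)]
side [[594.0, 14.0], [600.0, -107.0], [633.0, -105.0], [627.0, 16.0]]
```

View pics/p5.png

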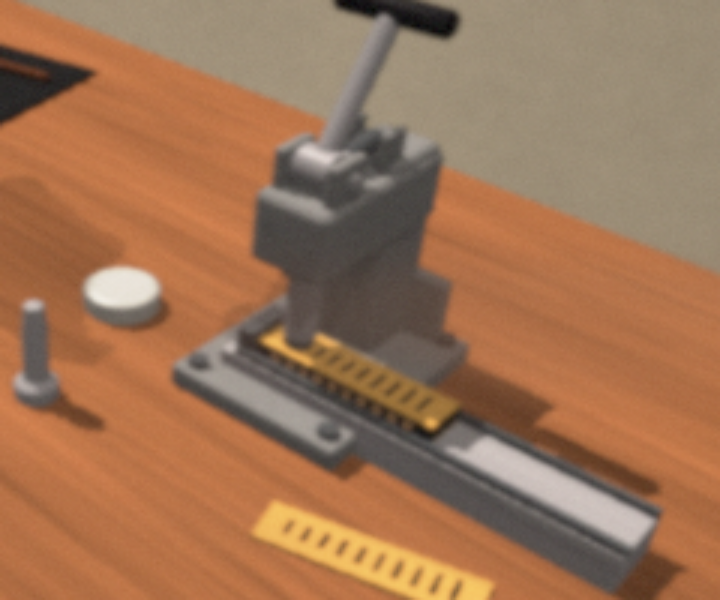

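The lever is locked over to +x with its bar at crop (400,15). The foot is down on the comb at (300,340), the comb is against the stop, and the bystanders haven't moved.

```bash
python3 -c "
from station import ctrl
print(ctrl.finish_job())"
```

```text
the job is handed in; nothing more can be done
None
```

The comb is home against the stop, and the press lever has snapped over into lock with the ram foot down on the comb. I handed the job in at about 20 s.

- **Comb:** I pushed it with shut fingertips until it stopped moving. The force rose from about 1 N to 8 N with no further advance. The last checks put its far end at y≈0.015, against a stop at about 0.014, and it stayed there after the lever locked.
- **Lever:** The bar ended at about x 0.663, z 0.259; locked should be about 0.666, 0.259. The ram foot read z≈0.042, on the comb's 0.044 top within the 4 mm network error.
- **Bystanders and arm:** The anvil disc, rivet setter and spare plate are where they were, within measuring error. The arm finished clear of everything, with no force on the tool.
- **What went wrong:** My first push on the lever used the sloped back of the fingers, which wedged on the bar with about 30 N upward and 17 N sideways. I backed off, the lever sprang back open, and I turned the tool 90° to push with the flat side, which took about 10 N. Before that, one move call was refused for missing fields, and nothing moved.
- **Checks that fell short:** In the final images, only the side camera detected the lever bar and the ram foot. One wrist-camera reading put the stop at y 0.008, while the others gave 0.014–0.016.

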